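# Cap off the open station of a filtration manifold

### The job

One of the three stations of the filtration manifold stands open. Close it with the white blanking cap from the bench: set the cap square on the threaded neck, turn it backwards with a light touch until it rides up to the thread start and drops in, then screw it clockwise fully home and lightly hand-tight, never forcing it or letting it go in askew. Let go of the cap, and leave the funnels, the sample bottle and the culture dishes alone.

Things in the scene. Friction and masses are not known exactly. Their poses are not given: they have to be found in the camera images.
- cap: The blanking cap: white plastic, 24-sided, 54 mm across flats (near enough round), 26 mm tall, about 120 g, closed on top, open below, standing open side down on the bench. Origin: centre of its lower edge; z is its axis, up. The inside of its closed top is 19.5 mm above the lower edge.
- cap_lugs (a point): Point on the cap's axis, 2.6 mm above its lower edge, level with the middles of the three lugs inside: each 3 mm thick, 11 mm long along the turn, reaching in to 19.5 mm from the axis, at 0, 120 and 240 degrees from the cap's x axis.
- port: The open station, fixed, stainless steel: a round head of 60 mm diameter with a flat shoulder 25 mm above the origin, and on it a threaded neck of 37 mm diameter (plain core) rising another 25 mm. Origin: on the axis, underside of the head; z up.
- port_rim (a point): Centre of the steel rim of the open neck, 50 mm above the origin of port. A black rubber sealing ring lies on the rim, 2 mm proud, and gives by about 12 N per mm; the inside of the cap's top meets it when the cap's origin is 17.5 mm below this point, and is stopped hard by the steel rim at 19.5 mm. Steel contacts give about 20 N per mm, thread friction about 0.3.
- thread_top (a point): Point on the neck's axis, 4 mm below the rim, level with the top of the thread: right-hand, three starts 120 degrees apart, lead 21 mm a turn (3.3 mm per radian), ridges 2.5 mm thick, 44.6 mm outside diameter, each with a blunt upper end at this level, running down clockwise for 186 degrees. Their clocking differs each time; no frame tells it.
- thread_start (a point): Point on the axis, 11.4 mm below the rim. Turned backwards (counter-clockwise from above) the cap's lugs climb the ridges until the cap's origin is 4.4 mm below the rim; past the ridge ends the cap can drop 7 mm, its origin to this point. From here clockwise: 105 degrees to the seal, 24 more take up 1.4 mm of axial play, and 8 to 22 more squeeze the seal hand-tight.
- manifold: The stainless steel manifold, fixed: a 42 mm tube 500 mm long along its y axis, its centre line 75 mm above the bench, on two feet. Origin: on the bench under the middle. Its three stations stand along the tube at y = -150, 0 and 150 mm, on spigots 102 mm above the bench; which of them is the open one differs.
- funnel1: A station with an amber funnel, fixed: 75 mm diameter, its top 155 mm above its origin, which is on the axis at the underside of the head, as for port. Not to be touched.
- funnel2: Another station with the same funnel. Not to be touched.
- bottle: Glass sample bottle with a paper-covered top, 72 mm diameter, 124 mm tall, 450 g, loose. Origin: centre of its underside. To be left alone.
- dishes: Stack of three culture dishes, 92 mm diameter, 45 mm tall, loose. Origin: centre of the underside. To be left alone.
Not all that is in view belongs to the job. Of the things shaped like the cap, the white one is meant.

How it is judged:
By the outcome, as a careful person would: the job done as asked, in the order asked, and still so for the second after the job is handed in, with the robot touching nothing.
It also fails if it takes over 54 s, if anything falls off the work surface, if the arm or the gripper's body presses on something with over 40 N, if the wrist force passes 120 N, or if a joint passes its speed limit or range.

### The arm

A 6-joint arm with a two-finger parallel gripper is mounted at the origin on the work surface. World frame = base frame: x ahead of the robot, y to its left, z up, the work surface at z = 0. Lengths are in m, angles in rad, forces in N, time in s.
With the tool pointing down it reaches from about 0.225 to 0.875 m from the base axis. Payload 3.4 kg.
Tool frame: the origin (TCP) lies between the finger pads; the fingertips stand 19 mm ahead of it and the grasp point (between the pads) is the TCP; z points along the fingers, y is the line along which they close (so a half turn about z gives the same grasp; the last joint's range is limited). The gripper opens to 85 mm and grips with 20 to 120 N. Pads are 22 mm wide; open, the fingers measure 114 mm over their backs; the gripper's body (76 mm by 85 mm) begins 54 mm behind the grasp point. The pads swing forward as they close: fully open they stand 13 mm farther back than shut.
Start: joints at [-1.436, 0.276, 1.505, -0, 1.361, -0.121], TCP at [0.145, -0.556, 0.25] pointing down, gripper open.
Joint ranges: [-2.89, 2.89], [-0.75, 2.08], [0.22, 2.7], [-1.18, 4.32], [0.11, 2.71], [-2.7, 2.7]. Speed limits (rad/s): [2.57, 2.57, 3.14, 3.14, 3.14, 3.14].

### API

Orientations are given as a unit quaternion [w, x, y, z].
In Python, from rig import get_state, imaging, ticket gives the robot as it stands. The module is installed in compiled form; this text tells all that it offers.
- The arm moves only by the shell command python3 -m inch 'ROWS' [FORCE]. ROWS is JSON, a list of rows, each an object with "claw": the opening, from -1 (shut) to 1 (fully open); "travel": the shift along the world's x, y, z in units of 200 mm (1.0 is 200 mm), a list of three; "turn": the turn about the world's z in units of 180 degrees (1.0 is 180 degrees). A call has 1 to 5 rows; each row is the pose to reach, as a shift and turn from the pose commanded when the call began, turning the shorter way round; what a row does not reach only later rows make up. A row lasts 1/10 s, in which the tool goes at most 50 mm and 8.59 degrees, less where a joint would pass 70% of its speed; a pose out of reach is approached as far as the arm can. A call with a number of a shift or a turn outside -1 to 1 is refused whole. A call with a gripper value outside its range is refused whole. The fingers move at their own pace and stop on an object; FORCE is the grip in N (left out, the last holds). Time passes only in rows, so rows that repeat a pose let the fingers close. It gives the time, the measured TCP pose, the force, the opening and the grip force at its end, in the units of the state.
- get_state(): the state, without advancing time (a new reading comes with each control period).
- imaging.get_image(name): name is "side" or "top"; returns the picture (400x640x3 uint8, red, green, blue); there is no depth.
- imaging.camera_params(name): a dict with "camera_matrix" (3x3 intrinsics, pixels), "cam_to_world" (4x4, takes a point from camera to world coordinates). Camera axes: x right, y down, z forward; pixel columns grow to the right and rows downward; lengths in m; the calibration is good to about 2 mm. A picture is of the moment at which its call begins. camera_params takes no time and is no camera call.
- ticket.sign_off(): hands the job in; it is judged then, once.
The state is a dict: "clock": time; "qpos": joint angles; "qd": joint speeds; "effort": joint torques, N m; "position": TCP position; "ee_rot": TCP orientation; "contact_force": force on the tool from outside, world axes, zero at the start; "moment": the same for the moment, N m; "width": finger opening in m; "gripper_force": force on a finger pad.
Only numpy, scipy, OpenCV 4.12 (cv2) and the standard library are available. Lean on these libraries where they do the work, as an engineer would, in place of code of your own. Each camera call takes 0.05 s, during which the arm holds its last target. There are 200 camera calls.

## Working session

There is one attempt and no reset: what is moved stays moved. The work goes in short steps, Python scripts to look and compute and a shell command to move; the robot and the scene stay as the last step left them, time stands still between calls to the robot, and variables do not carry over. Pictures are saved under pics/ and viewed, at most 10 in all, crops included, and the job is handed in when it is done.

```bash
mkdir -p pics; cat > h.py <<'E'
import numpy as np, cv2
from rig import get_state, imaging, ticket
def cam(n):
    p=imaging.camera_params(n); return np.array(p["camera_matrix"]),np.array(p["cam_to_world"])
def ray(n,u,v):
    K,T=cam(n); d=T[:3,:3]@np.linalg.solve(K,[u,v,1.]); return T[:3,3],d/np.linalg.norm(d)
def onz(n,u,v,z):
    o,d=ray(n,u,v); return o+d*(z-o[2])/d[2]
def tri(a,b):
    A=np.zeros((3,3));c=np.zeros(3)
    for o,d in (a,b):
        P=np.eye(3)-np.outer(d,d);A+=P;c+=P@o
    return np.linalg.solve(A,c)
def proj(n,p):
    K,T=cam(n); q=np.linalg.inv(T)@np.append(p,1); q=K@q[:3]; return q[:2]/q[2]
def shot(n,f):
    im=np.ascontiguousarray(np.array(imaging.get_image(n))[:,:,::-1]); cv2.imwrite('pics/'+f,im); return im
E
python3 - <<'E'
from h import *
for n in("top","side"):
    shot(n,n+"0.png"); K,T=cam(n); print(K.round(1).tolist(),T.round(3).tolist())
print(get_state())
E
```

```text
[[440.5, 0.0, 321.1], [0.0, 440.5, 198.1], [0.0, 0.0, 1.0]] [[0.007, -0.989, 0.15, 0.362], [-1.0, -0.002, 0.029, -0.033], [-0.028, -0.15, -0.988, 1.026], [0.0, 0.0, 0.0, 1.0]]
[[384.3, 0.0, 314.2], [0.0, 384.3, 199.6], [0.0, 0.0, 1.0]] [[-0.885, -0.331, 0.328, 0.271], [-0.465, 0.601, -0.65, 0.449], [0.018, -0.728, -0.685, 0.607], [0.0, 0.0, 0.0, 1.0]]
{'clock': 0.1, 'qpos': array([-1.43599900e+00,  2.76527069e-01,  1.50601017e+00, -6.54714607e-06,
        1.36070312e+00, -1.20992276e-01]), 'qd': array([-0.00026775, -0.00112502, -0.00373423, -0.0002313 ,  0.0003272 ,
        0.00117837]), 'effort': array([ 1.18941345e-03, -4.17700624e+01, -2.46405351e+01, -1.93378623e-04,
        5.82840876e-03,  1.74823686e-06]), 'position': array([ 0.14541738, -0.55585044,  0.24952741]), 'ee_rot': array([-8.23814173e-04,  9.91832178e-01,  1.27547060e-01, -8.88759470e-06]), 'contact_force': array([-0.91841412,  0.03710313,  0.22549611]), 'moment': array([-0.02688571, -0.00806437, -0.03729615]), 'gripper_force': 0.0, 'width': 0.08520880684513396}
```

View pics/top0.png

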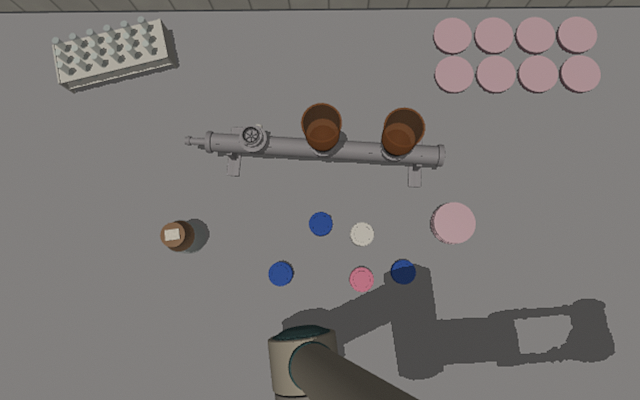

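View pics/side0.png

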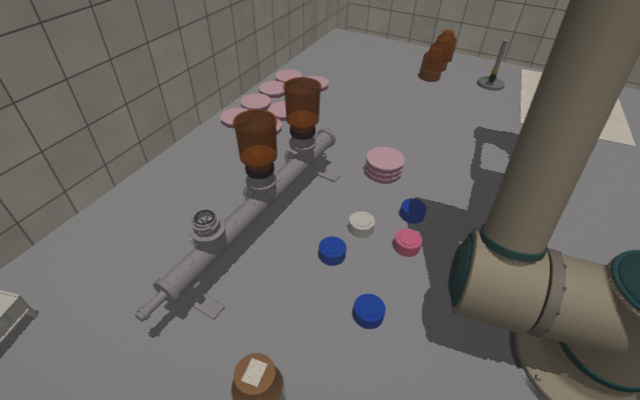

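The top view shows the white cap at (362,234), the open neck at (252,135), and funnels at (322,128) and (403,132). The side view shows the cap at (362,222) and the neck at (205,217).

```bash
python3 - <<'E'
from h import *
for n,c in(("top",(362,234)),("side",(362,224))):
    im=cv2.imread(f'pics/{n}0.png'); hsv=cv2.cvtColor(im,cv2.COLOR_BGR2HSV)
    m=((hsv[...,2]>165)&(hsv[...,1]<60)).astype(np.uint8)
    k,l,s,ce=cv2.connectedComponentsWithStats(m); i=l[c[1],c[0]]; print(n,s[i],ce[i],onz(n,*ce[i],.026 if n=="top" else .022))
t=cv2.imread('pics/top0.png')[105:175,215:295]; s=cv2.imread('pics/side0.png')[195:265,165:245]
r=lambda a:cv2.resize(a,None,fx=5,fy=5,interpolation=cv2.INTER_CUBIC)
cv2.imwrite('pics/port.png',np.hstack([r(t),r(s)]))
for n,p in(("top",(252,134)),("side",(205,217))): print(onz(n,*p,.152))
print(tri(ray("top",252,134),ray("side",205,217)))
E
```

```text
top [351 223  23  23 393] [361.71501272 233.8956743 ] [ 0.43128915 -0.09580138  0.026     ]
side [350 212  24  17 284] [361.55985915 219.53169014] [ 0.43495697 -0.09994275  0.022     ]
[0.62737322 0.13659109 0.152     ]
[0.62640832 0.14031116 0.152     ]
[0.62896543 0.1375721  0.14810644]
```

View pics/port.png

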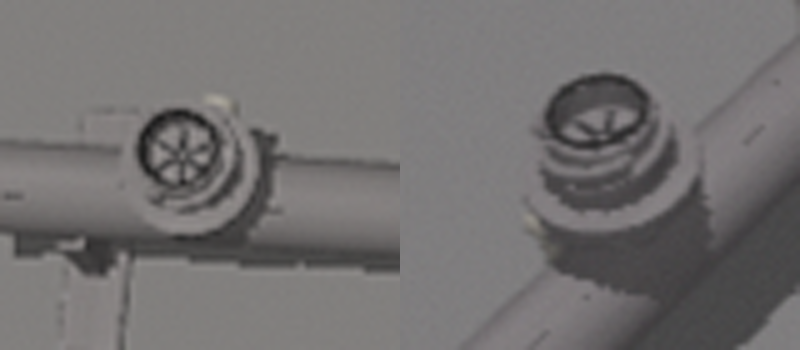

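```bash
R='' ; python3 - <<'E'
from h import *
a=(250.2,134.0);b=(203.8,216.7)
print(onz("top",*a,.153),onz("side",*b,.153),tri(ray("top",*a),ray("side",*b)))
E
python3 -m inch '[{"claw":1,"travel":[0.6,0.95,0],"turn":0.096},{"claw":1,"travel":[0.6,0.95,0],"turn":0.096},{"claw":1,"travel":[0.6,0.95,0],"turn":0.096},{"claw":1,"travel":[0.6,0.95,0],"turn":0.096},{"claw":1,"travel":[0.6,0.95,0],"turn":0.096}]' 40
```

```text
[0.62707606 0.14012662 0.153     ] [0.62777769 0.14138951 0.153     ] [0.62789985 0.14061454 0.15204471]
clock: 0.6
position: [0.2664, -0.3623, 0.25]
ee_rot: [-0.001, 0.961, 0.276, 0.0]
contact_force: [-0.1, -0.6, 0.4]
width: 0.0854
gripper_force: 0.0
```

```bash
python3 -m inch '[{"claw":1,"travel":[0.63,1,-0.2]},{"claw":1,"travel":[0.63,1,-0.2]},{"claw":1,"travel":[0.63,1,-0.2]},{"claw":1,"travel":[0.63,1,-0.2]},{"claw":1,"travel":[0.63,1,-0.2]}]'
python3 - <<'E'
from h import *
t=shot("top","t1.png");s=shot("side","s1.png")
r=lambda a:cv2.resize(a,None,fx=2.5,fy=2.5,interpolation=cv2.INTER_CUBIC)
cv2.imwrite('pics/c1.png',np.hstack([r(t[150:310,280:440]),r(s[150:310,290:450])]))
print(get_state()['position'],get_state()['ee_rot'])
E
```

```text
[ 0.26651984 -0.3628809   0.25019929] [-8.65119785e-04  9.60867565e-01  2.77006473e-01  4.32731876e-04]invalid input at $[0]: expected keys claw, travel, turn
```

View pics/c1.png

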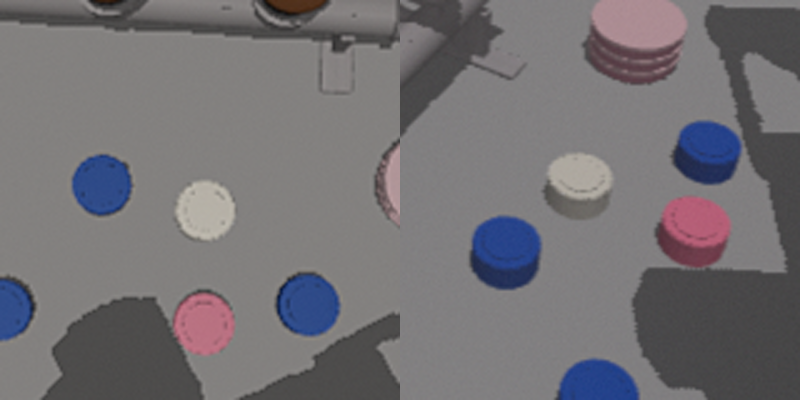

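The crops show the cap's top disc centred at full-image pixel (361.8,234.2) in the top view and (361.4,220.6) in the side view. My last move was refused because its rows lacked "turn".

```bash
python3 -m inch '[{"claw":1,"travel":[0.63,1,-0.2],"turn":0},{"claw":1,"travel":[0.63,1,-0.2],"turn":0},{"claw":1,"travel":[0.63,1,-0.2],"turn":0},{"claw":1,"travel":[0.63,1,-0.2],"turn":0},{"claw":1,"travel":[0.63,1,-0.2],"turn":0}]'
python3 - <<'E'
from h import *
a=(361.6,234);b=(361.2,220.4)
print(onz("top",*a,.026),onz("side",*b,.026),tri(ray("top",*a),ray("side",*b)))
E
```

```text
clock: 1.2
position: [0.3923, -0.1651, 0.2098]
ee_rot: [0.0, 0.961, 0.275, 0.0]
contact_force: [0.9, -0.9, 0.7]
width: 0.0855
gripper_force: 0.0
[ 0.43105189 -0.0955399   0.026     ] [ 0.43353117 -0.09349318  0.026     ] [ 0.43257335 -0.09531218  0.02433656]
```

```bash
python3 -m inch '[{"claw":1,"travel":[0.2,0.345,-0.3],"turn":0},{"claw":1,"travel":[0.2,0.345,-0.3],"turn":0},{"claw":1,"travel":[0.2,0.345,-0.55],"turn":0},{"claw":1,"travel":[0.2,0.345,-0.75],"turn":0},{"claw":1,"travel":[0.2,0.345,-0.94],"turn":0}]'
```

```text
clock: 1.7
position: [0.4317, -0.0976, 0.0205]
ee_rot: [0.0, 0.961, 0.276, -0.0]
contact_force: [1.0, -0.5, -0.4]
width: 0.0856
gripper_force: 0.0
```

```bash
python3 -m inch '[{"claw":0,"travel":[0,0,0],"turn":0},{"claw":-1,"travel":[0,0,0],"turn":0},{"claw":-1,"travel":[0,0,0],"turn":0},{"claw":-1,"travel":[0,0,0],"turn":0},{"claw":-1,"travel":[0,0,0],"turn":0}]' 20
```

```text
clock: 2.2
position: [0.4325, -0.0979, 0.0238]
ee_rot: [0.001, 0.961, 0.275, 0.001]
contact_force: [0.6, 0.4, -0.1]
width: 0.0535
gripper_force: 21.3
```

```bash
python3 -m inch '[{"claw":-1,"travel":[0,0,0],"turn":0},{"claw":-1,"travel":[0,0,0],"turn":0},{"claw":1,"travel":[0,0,0],"turn":0},{"claw":1,"travel":[0,0,0],"turn":0},{"claw":1,"travel":[0,0,0],"turn":0}]' 20
```

```text
clock: 2.7
position: [0.4314, -0.0973, 0.0223]
ee_rot: [0.0, 0.961, 0.275, -0.0]
contact_force: [-0.3, 0.4, 0.5]
width: 0.0856
gripper_force: 0.0
```

```bash
python3 -m inch '[{"claw":1,"travel":[0,0,0.2],"turn":0.0477},{"claw":1,"travel":[0,0,0.2],"turn":0.25},{"claw":1,"travel":[0,0,0.2],"turn":0.25},{"claw":1,"travel":[0,0,0.2],"turn":0.25},{"claw":1,"travel":[0,0,0.2],"turn":0.25}]' 20
python3 -m inch '[{"claw":1,"travel":[0,0,0],"turn":0.25},{"claw":1,"travel":[0,0,0],"turn":0.25},{"claw":1,"travel":[0,0,0],"turn":0.25},{"claw":1,"travel":[0,0,0],"turn":0.25},{"claw":1,"travel":[0,0,-0.2],"turn":0.25}]' 20
python3 -m inch '[{"claw":1,"travel":[0,0,0],"turn":0},{"claw":0,"travel":[0,0,0],"turn":0},{"claw":-1,"travel":[0,0,0],"turn":0},{"claw":-1,"travel":[0,0,0],"turn":0},{"claw":-1,"travel":[0,0,0],"turn":0}]' 20
python3 -m inch '[{"claw":-1,"travel":[0,0,0],"turn":0},{"claw":-1,"travel":[0,0,0],"turn":0},{"claw":-1,"travel":[0,0,0],"turn":0}]' 40
```

```text
clock: 3.2
position: [0.4314, -0.0973, 0.0623]
ee_rot: [-0.0, 0.792, 0.611, -0.0]
contact_force: [-0.4, 0.5, 0.2]
width: 0.0854
gripper_force: 0.0
clock: 3.7
position: [0.4358, -0.099, 0.0251]
ee_rot: [0.006, 0.513, 0.858, 0.001]
contact_force: [0.5, -0.7, -1.0]
width: 0.0851
gripper_force: 0.0
clock: 4.2
position: [0.4324, -0.0976, 0.0235]
ee_rot: [0.001, 0.516, 0.856, 0.0]
contact_force: [0.3, -0.0, 5.0]
width: 0.0533
gripper_force: 21.7
clock: 4.5
position: [0.4324, -0.0976, 0.0236]
ee_rot: [0.001, 0.516, 0.856, 0.0]
contact_force: [-1.2, 0.7, 7.9]
width: 0.0528
gripper_force: 40.6
```

```bash
python3 -m inch '[{"claw":-1,"travel":[0,0,0.2],"turn":0},{"claw":-1,"travel":[0,0.2,0.4],"turn":0},{"claw":-1,"travel":[0,0.42,0.5],"turn":0},{"claw":-1,"travel":[0,0.64,0.6],"turn":0},{"claw":-1,"travel":[0,0.86,0.7],"turn":0}]' 40
python3 -m inch '[{"claw":-1,"travel":[0.1,0.2,0.1],"turn":0},{"claw":-1,"travel":[0.3,0.3,0.2],"turn":0},{"claw":-1,"travel":[0.5,0.33,0.27],"turn":0},{"claw":-1,"travel":[0.7,0.33,0.27],"turn":0},{"claw":-1,"travel":[0.9,0.33,0.27],"turn":0}]'
python3 -m inch '[{"claw":-1,"travel":[0.08,0,0],"turn":0},{"claw":-1,"travel":[0.08,0,0],"turn":0},{"claw":-1,"travel":[0.08,0,0],"turn":0}]'
python3 - <<'E'
from h import *
t=shot("top","t2.png");s=shot("side","s2.png")
r=lambda a:cv2.resize(a,None,fx=4,fy=4,interpolation=cv2.INTER_CUBIC)
cv2.imwrite('pics/c2.png',np.hstack([r(t[80:200,200:300]),r(s[150:270,150:250])]))
st=get_state();print(st['clock'],st['position'],st['ee_rot'],st['contact_force'],st['width'],st['qpos'])
E
```

```text
clock: 5.0
position: [0.4311, 0.075, 0.1634]
ee_rot: [0.001, 0.517, 0.856, 0.0]
contact_force: [1.1, 0.0, -1.7]
width: 0.0528
gripper_force: 43.7
clock: 5.5
position: [0.6128, 0.1403, 0.2169]
ee_rot: [0.001, 0.516, 0.857, 0.0]
contact_force: [0.8, 0.2, -0.5]
width: 0.0527
gripper_force: 43.7
clock: 5.8
position: [0.6265, 0.1395, 0.2153]
ee_rot: [-0.001, 0.516, 0.856, -0.001]
contact_force: [0.2, -0.7, -1.0]
width: 0.0528
gripper_force: 43.7
5.9 [0.62599311 0.13960258 0.21587453] [-5.74804779e-04  5.15997669e-01  8.56589722e-01 -3.51482389e-04] [-0.04755064  0.17894026 -0.98123595] 0.052907497838563626 [ 1.10925258e-01  3.95333789e-01  1.40987027e+00  1.44158520e-04
  1.33772878e+00 -3.75560307e-01]
```

View pics/c2.png

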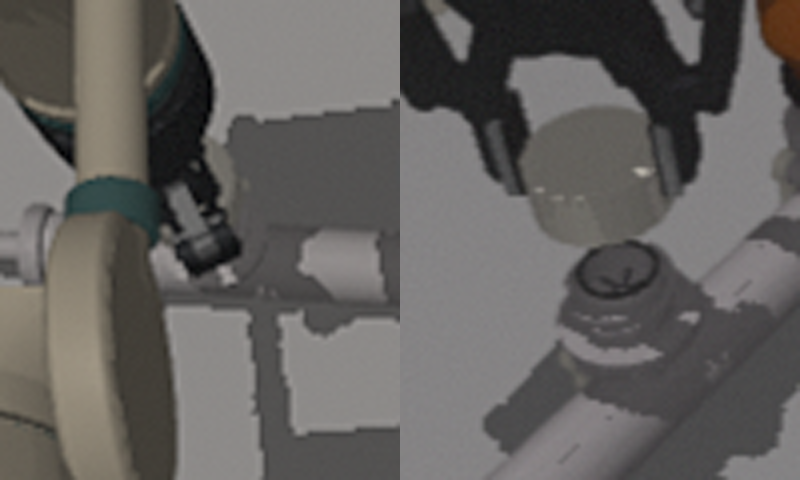

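The top view is occluded by the arm. The side view shows the cap hanging level above the neck, spanning crop x 522–672 and y 105–247, which is full-image (180.5–218, 176–212).

```bash
python3 - <<'E'
from h import *
a=np.linspace(0,2*np.pi,90)
def box(c,z0,z1,r):
    P=np.array([proj("side",[c[0]+r*np.cos(t),c[1]+r*np.sin(t),z]) for t in a for z in(z0,z1)]); return P.min(0),P.max(0)
for h in(.02,.0225,.025): print(h,box((.6275,.1407),.2158-h,.2158-h+.026,.0272))
print('rim',box((.6275,.1407),.153,.154,.0185))
im=cv2.imread('pics/s2.png');g=cv2.cvtColor(im,cv2.COLOR_BGR2GRAY); print(g[172:216:1,198]); print(g[190,172:226])
E
```

```text
0.02 (array([177.47990737, 173.33333448]), array([217.10782825, 209.6270309 ]))
0.0225 (array([177.85472277, 174.56781426]), array([217.35399587, 210.80077421]))
0.025 (array([178.22732457, 175.79529857]), array([217.59877321, 211.96761774]))
rim (array([192.43978587, 208.12139573]), array([215.74676754, 224.78412977]))
[131 130 130 128 112  96  93  96  95  96  94  95  95  96  96  96  96  97
  96  94  95  95  97  96  97  96 101  95  97  95  96 102 101 108 107 107
 109 108 109 109  53  42  65  67]
[ 35  44  63  76  72  49  34  64  95  99  97  94  97  96  95  97  95  96
  97  96  97  94  96  96  95  98  96  95  96  95  96  95  96  95  96  96
  95  94  92  96  94  79  58  80  80  75  66  42  30  34  32  32  65 113]
```

```bash
python3 -m inch '[{"claw":-1,"travel":[0.006,0.005,-0.08],"turn":0},{"claw":-1,"travel":[0.006,0.005,-0.15],"turn":0},{"claw":-1,"travel":[0.006,0.005,-0.17],"turn":0},{"claw":-1,"travel":[0.006,0.005,-0.18],"turn":0},{"claw":-1,"travel":[0.006,0.005,-0.18],"turn":0}]' 40
python3 -m inch '[{"claw":-1,"travel":[0,0,-0.01],"turn":0},{"claw":-1,"travel":[0,0,-0.02],"turn":0},{"claw":-1,"travel":[0,0,-0.02],"turn":0}]'
```

```text
clock: 6.4
position: [0.6284, 0.1406, 0.1804]
ee_rot: [0.0, 0.516, 0.857, 0.0]
contact_force: [0.2, -0.1, -0.8]
width: 0.0525
gripper_force: 43.7
clock: 6.7
position: [0.6286, 0.1406, 0.1758]
ee_rot: [-0.0, 0.516, 0.857, 0.0]
contact_force: [-0.3, -0.2, -1.0]
width: 0.0526
gripper_force: 43.7
```

```bash
python3 -m inch '[{"claw":-1,"travel":[0,0,-0.005],"turn":0},{"claw":-1,"travel":[0,0,-0.01],"turn":0},{"claw":-1,"travel":[0,0,-0.01],"turn":0}]'
python3 -m inch '[{"claw":-1,"travel":[0,0,-0.005],"turn":0},{"claw":-1,"travel":[0,0,-0.01],"turn":0},{"claw":-1,"travel":[0,0,-0.01],"turn":0}]'
```

```text
clock: 7.0
position: [0.6286, 0.1406, 0.1737]
ee_rot: [-0.0, 0.516, 0.857, -0.0]
contact_force: [-0.4, -0.8, -0.9]
width: 0.0528
gripper_force: 43.7
clock: 7.3
position: [0.6286, 0.1406, 0.1716]
ee_rot: [-0.0, 0.516, 0.857, -0.0]
contact_force: [0.2, 0.6, -2.4]
width: 0.0523
gripper_force: 43.7
```

```bash
python3 -m inch '[{"claw":-1,"travel":[0,0,-0.005],"turn":0},{"claw":-1,"travel":[0,0,-0.005],"turn":0},{"claw":-1,"travel":[0,0,-0.005],"turn":0}]'
python3 -c "
from rig import get_state as g;s=g();print(s['contact_force'],s['moment'],s['position'])"
```

```text
clock: 7.6
position: [0.6287, 0.1406, 0.1708]
ee_rot: [0.0, 0.516, 0.857, 0.0]
contact_force: [0.2, -0.3, -1.2]
width: 0.0528
gripper_force: 43.7
[ 0.22194188 -0.32705892 -1.2027725 ] [ 0.05888793 -0.02145409 -0.02927863] [0.62865635 0.14058898 0.17081884]
```

```bash
python3 -m inch '[{"claw":-1,"travel":[0,0,-0.005],"turn":0},{"claw":-1,"travel":[0,0,-0.005],"turn":0},{"claw":-1,"travel":[0,0,-0.005],"turn":0}]'
python3 -c "
from rig import get_state as g;s=g();print(s['contact_force'],s['moment'],s['position'])"
```

```text
clock: 7.9
position: [0.6287, 0.1406, 0.1698]
ee_rot: [0.0, 0.516, 0.857, 0.0]
contact_force: [1.1, -0.8, -1.7]
width: 0.0525
gripper_force: 43.7
[ 1.11111988 -0.84191169 -1.67041942] [-0.03141982 -0.03240789  0.0316339 ] [0.62867199 0.14059455 0.16980764]
```

```bash
for i in 1; do python3 -m inch '[{"claw":-1,"travel":[0,0,-0.005],"turn":0},{"claw":-1,"travel":[0,0,-0.005],"turn":0}]'; done
python3 -m inch '[{"claw":-1,"travel":[0,0,-0.005],"turn":0},{"claw":-1,"travel":[0,0,-0.005],"turn":0}]'
```

```text
clock: 8.1
position: [0.6286, 0.1406, 0.1687]
ee_rot: [-0.0, 0.516, 0.857, -0.0]
contact_force: [-0.1, 0.2, -1.9]
width: 0.0526
gripper_force: 43.7
clock: 8.3
position: [0.6286, 0.1406, 0.1677]
ee_rot: [-0.0, 0.516, 0.857, -0.0]
contact_force: [0.3, -0.4, -0.9]
width: 0.0531
gripper_force: 43.7
```

```bash
python3 -m inch '[{"claw":-1,"travel":[0,0,-0.005],"turn":0},{"claw":-1,"travel":[0,0,-0.005],"turn":0}]'
python3 -m inch '[{"claw":-1,"travel":[0,0,-0.005],"turn":0},{"claw":-1,"travel":[0,0,-0.005],"turn":0}]'
```

```text
clock: 8.5
position: [0.6286, 0.1406, 0.1667]
ee_rot: [-0.0, 0.516, 0.857, -0.0]
contact_force: [-0.5, -0.2, -1.5]
width: 0.0529
gripper_force: 43.7
clock: 8.7
position: [0.6288, 0.1406, 0.1659]
ee_rot: [0.0, 0.516, 0.857, 0.0]
contact_force: [-0.1, 0.4, -0.1]
width: 0.053
gripper_force: 43.8
```

```bash
python3 -m inch '[{"claw":-1,"travel":[0,0,-0.003],"turn":0},{"claw":-1,"travel":[0,0,-0.003],"turn":0}]'
python3 -c "
from rig import get_state as g;s=g();print(s['contact_force'],s['moment'],s['position'])"
```

```text
clock: 8.9
position: [0.6288, 0.1406, 0.1657]
ee_rot: [0.0, 0.516, 0.857, 0.0]
contact_force: [-0.6, 0.5, 1.7]
width: 0.0528
gripper_force: 44.0
[-0.60109501  0.45622389  1.65767104] [-0.07536664  0.11941269 -0.01506386] [0.62879644 0.14059491 0.16574872]
```

```bash
python3 -m inch '[{"claw":-1,"travel":[0,0,0.0015],"turn":0.04},{"claw":-1,"travel":[0,0,0.0035],"turn":0.08},{"claw":-1,"travel":[0,0,0.0055],"turn":0.12},{"claw":-1,"travel":[0,0,0.0075],"turn":0.16},{"claw":-1,"travel":[0,0,0.0095],"turn":0.2}]'
python3 -c "
from rig import get_state as g;s=g();print(s['contact_force'],s['moment'],s['position'])"
```

```text
clock: 9.4
position: [0.6287, 0.1407, 0.1678]
ee_rot: [0.0, 0.224, 0.975, 0.0]
contact_force: [-0.8, -0.1, 2.1]
width: 0.0525
gripper_force: 44.0
[-0.75216059 -0.08814972  2.14543357] [-0.03603203  0.12141106 -0.05207598] [0.62874835 0.14074045 0.16780849]
```

Climbing as expected: 36° gave 2.1 mm, with about 3 N of contact force.

```bash
python3 -m inch '[{"claw":-1,"travel":[0,0,0.002],"turn":0.04},{"claw":-1,"travel":[0,0,0.004],"turn":0.08},{"claw":-1,"travel":[0,0,0.006],"turn":0.12},{"claw":-1,"travel":[0,0,0.008],"turn":0.16},{"claw":-1,"travel":[0,0,0.010],"turn":0.2}]'
python3 -c "
from rig import get_state as g;s=g();print(s['contact_force'],s['moment'],s['position'],s['qpos'][5])"
```

```text
clock: 9.9
position: [0.6287, 0.1407, 0.1699]
ee_rot: [0.0, -0.089, 0.996, 0.0]
contact_force: [-0.9, -0.4, 2.8]
width: 0.0528
gripper_force: 44.1
[-0.90650188 -0.40852605  2.80425882] [ 0.01188477  0.16469759 -0.00502539] [0.62871357 0.14067975 0.169863  ] -1.636138758974938
```

```bash
python3 -m inch '[{"claw":-1,"travel":[0,0,0.002],"turn":0.04},{"claw":-1,"travel":[0,0,0.004],"turn":0.08},{"claw":-1,"travel":[0,0,0.004],"turn":0.08}]'
python3 -m inch '[{"claw":-1,"travel":[0,0,0.001],"turn":0.02},{"claw":-1,"travel":[0,0,0.002],"turn":0.04},{"claw":-1,"travel":[0,0,0.002],"turn":0.04}]'
python3 -c "
from rig import get_state as g;s=g();print(s['contact_force'],s['moment'],s['position'],s['qpos'][5])"
```

```text
clock: 10.2
position: [0.6289, 0.1406, 0.1706]
ee_rot: [0.001, -0.21, 0.978, 0.0]
contact_force: [-0.3, 0.4, 3.5]
width: 0.0527
gripper_force: 44.0
clock: 10.5
position: [0.6289, 0.1408, 0.1706]
ee_rot: [0.0, -0.27, 0.963, 0.0]
contact_force: [-0.2, 0.2, 2.0]
width: 0.0528
gripper_force: 44.0
[-0.22631542  0.22125757  1.97563027] [0.11547287 0.02707388 0.01831877] [0.62892521 0.14077197 0.17062742] -2.0055871387060367
```

```bash
python3 -m inch '[{"claw":-1,"travel":[0,0,0],"turn":0.02},{"claw":-1,"travel":[0,0,0],"turn":0.04},{"claw":-1,"travel":[0,0,0],"turn":0.04}]'
python3 -c "
from rig import get_state as g;s=g();print(s['contact_force'],s['moment'],s['position'],s['qpos'][5])"
```

```text
clock: 10.8
position: [0.6284, 0.1404, 0.1697]
ee_rot: [-0.001, -0.33, 0.944, 0.0]
contact_force: [0.5, 0.3, -0.4]
width: 0.0527
gripper_force: 43.7
[ 0.54909314  0.31419958 -0.3986122 ] [ 8.33225647e-03 -7.96881664e-05  1.91391397e-02] [0.62839982 0.1404449  0.16972749] -2.1309549390313625
```

```bash
python3 -m inch '[{"claw":-1,"travel":[0,0,-0.004],"turn":0.015},{"claw":-1,"travel":[0,0,-0.010],"turn":0.015},{"claw":-1,"travel":[0,0,-0.015],"turn":0.015},{"claw":-1,"travel":[0,0,-0.02],"turn":0.015},{"claw":-1,"travel":[0,0,-0.025],"turn":0.015}]'
python3 -m inch '[{"claw":-1,"travel":[0,0,-0.004],"turn":0},{"claw":-1,"travel":[0,0,-0.004],"turn":0}]'
python3 -c "
from rig import get_state as g;s=g();print(s['contact_force'],s['moment'],s['position'],s['qpos'][5])"
```

```text
clock: 11.3
position: [0.6287, 0.1406, 0.1652]
ee_rot: [-0.0, -0.353, 0.936, 0.0]
contact_force: [0.5, 0.5, 0.0]
width: 0.053
gripper_force: 43.7
clock: 11.5
position: [0.6287, 0.1406, 0.1648]
ee_rot: [0.0, -0.353, 0.936, 0.0]
contact_force: [-0.5, -0.0, 0.3]
width: 0.0528
gripper_force: 43.9
[-0.46253265 -0.04565233  0.34023437] [-0.03246537  0.09268792  0.03118599] [0.6287075  0.14060566 0.1648153 ] -2.1804906467118674
```

```bash
python3 -m inch '[{"claw":-1,"travel":[0,0,-0.002],"turn":-0.04},{"claw":-1,"travel":[0,0,-0.004],"turn":-0.08},{"claw":-1,"travel":[0,0,-0.006],"turn":-0.12},{"claw":-1,"travel":[0,0,-0.008],"turn":-0.16},{"claw":-1,"travel":[0,0,-0.010],"turn":-0.2}]'
python3 -c "
from rig import get_state as g;s=g();print(s['contact_force'],s['moment'],s['position'],s['qpos'][5])"
```

```text
clock: 12.0
position: [0.6289, 0.1406, 0.1628]
ee_rot: [0.0, -0.044, 0.999, 0.0]
contact_force: [-0.4, 0.1, -0.2]
width: 0.0528
gripper_force: 43.8
[-0.37257503  0.07107892 -0.19374241] [0.04513394 0.06385658 0.0352609 ] [0.62891097 0.14057047 0.16276056] -1.5470911316542135
```

```bash
python3 -m inch '[{"claw":-1,"travel":[0,0,-0.002],"turn":-0.04},{"claw":-1,"travel":[0,0,-0.004],"turn":-0.08},{"claw":-1,"travel":[0,0,-0.006],"turn":-0.12},{"claw":-1,"travel":[0,0,-0.008],"turn":-0.16},{"claw":-1,"travel":[0,0,-0.0105],"turn":-0.2}]'
python3 -c "
from rig import get_state as g;s=g();print(s['contact_force'],s['moment'],s['position'],s['qpos'][5])"
```

```text
clock: 12.5
position: [0.629, 0.1405, 0.1607]
ee_rot: [0.0, 0.267, 0.964, 0.0]
contact_force: [-0.3, 0.4, 1.0]
width: 0.0527
gripper_force: 43.8
[-0.32168572  0.41319684  1.00848993] [-0.08647551 -0.0204352   0.00287121] [0.62896738 0.14054918 0.16066282] -0.918797338580458
```

```bash
python3 -m inch '[{"claw":-1,"travel":[0,0,-0.002],"turn":-0.04},{"claw":-1,"travel":[0,0,-0.004],"turn":-0.08},{"claw":-1,"travel":[0,0,-0.006],"turn":-0.12},{"claw":-1,"travel":[0,0,-0.008],"turn":-0.16}]'
python3 -c "
from rig import get_state as g;s=g();print(s['contact_force'],s['moment'],s['position'],s['qpos'][5])"
```

```text
clock: 12.9
position: [0.6288, 0.1406, 0.1589]
ee_rot: [0.0, 0.498, 0.867, 0.0]
contact_force: [-0.7, 0.0, -1.6]
width: 0.0527
gripper_force: 43.7
[-0.66454335  0.01507177 -1.59232393] [-0.01146094 -0.00126793 -0.03233545] [0.62875145 0.14056828 0.15885581] -0.41604225204278344
```

```bash
python3 -m inch '[{"claw":-1,"travel":[0,0,-0.002],"turn":-0.03},{"claw":-1,"travel":[0,0,-0.004],"turn":-0.06},{"claw":-1,"travel":[0,0,-0.004],"turn":-0.06}]'
python3 -c "
from rig import get_state as g;s=g();print(s['contact_force'],s['moment'],s['position'],s['qpos'][5])"
```

```text
clock: 13.2
position: [0.6288, 0.1406, 0.1582]
ee_rot: [0.0, 0.575, 0.818, 0.0]
contact_force: [-0.6, -0.8, -0.2]
width: 0.0528
gripper_force: 43.8
[-0.59792976 -0.76172721 -0.23557026] [-0.01060569  0.07491899  0.01565671] [0.62878618 0.14061414 0.15815353] -0.23298953602633266
```

```bash
python3 -m inch '[{"claw":-1,"travel":[0,0,-0.001],"turn":-0.04},{"claw":-1,"travel":[0,0,-0.002],"turn":-0.08},{"claw":-1,"travel":[0,0,-0.002],"turn":-0.08}]'
python3 -c "
from rig import get_state as g;s=g();print(s['contact_force'],s['moment'],s['position'],s['qpos'][5])"
```

```text
clock: 13.5
position: [0.6288, 0.1406, 0.158]
ee_rot: [0.0, 0.673, 0.74, 0.0]
contact_force: [-0.1, -0.1, 0.8]
width: 0.0526
gripper_force: 43.9
[-0.08784156 -0.09276418  0.80774283] [ 0.04400349  0.14261867 -0.00935618] [0.62877544 0.14064527 0.15801677] 0.016506276816810328
```

```bash
python3 -m inch '[{"claw":-1,"travel":[0,0,-0.001],"turn":-0.04},{"claw":-1,"travel":[0,0,-0.001],"turn":-0.04}]'
python3 -c "
from rig import get_state as g;s=g();print(s['contact_force'],s['moment'],s['position'],s['qpos'][5])"
```

```text
clock: 13.7
position: [0.6288, 0.1407, 0.1579]
ee_rot: [0.0, 0.717, 0.697, 0.0]
contact_force: [-0.4, 1.0, 2.4]
width: 0.0533
gripper_force: 44.0
[-0.41667633  1.04930991  2.39647293] [0.04548174 0.11702088 0.00340096] [0.62881577 0.1406617  0.15790554] 0.14048201178916922
```

```bash
python3 -m inch '[{"claw":-1,"travel":[0,0,-0.001],"turn":-0.03},{"claw":-1,"travel":[0,0,-0.001],"turn":-0.03}]'
python3 -c "
from rig import get_state as g;s=g();print(s['contact_force'],s['moment'],s['position'],s['qpos'][5])"
```

```text
clock: 13.9
position: [0.6288, 0.1407, 0.1578]
ee_rot: [0.0, 0.749, 0.663, 0.0]
contact_force: [-1.2, 0.8, 3.7]
width: 0.0528
gripper_force: 44.1
[-1.2486132   0.82283269  3.72525069] [ 4.00424207e-02  1.69050306e-01 -7.93508684e-05] [0.62883455 0.14067087 0.15781466] 0.23381982538620838
```

```bash
python3 -m inch '[{"claw":-1,"travel":[0,0,0],"turn":-0.03},{"claw":-1,"travel":[0,0,0],"turn":-0.03}]'
python3 -c "
from rig import get_state as g;s=g();print(s['contact_force'],s['moment'],s['position'],s['qpos'][5])"
```

```text
clock: 14.1
position: [0.6289, 0.1407, 0.1578]
ee_rot: [0.0, 0.779, 0.627, 0.0]
contact_force: [-1.2, -0.2, 4.8]
width: 0.0529
gripper_force: 44.2
[-1.18328926 -0.16894191  4.77569178] [0.06492267 0.21200793 0.02492845] [0.62885185 0.14068107 0.15776583] 0.3280327197120962
```

```bash
python3 -m inch '[{"claw":-1,"travel":[0,0,0],"turn":-0.03},{"claw":-1,"travel":[0,0,0],"turn":-0.03}]'
python3 -c "
from rig import get_state as g;s=g();print(s['contact_force'],s['moment'],s['position'],s['qpos'][5])"
```

```text
clock: 14.3
position: [0.6288, 0.1406, 0.1576]
ee_rot: [0.0, 0.808, 0.589, 0.0]
contact_force: [-1.0, 1.5, 3.5]
width: 0.0526
gripper_force: 44.2
[-1.01043695  1.51947917  3.54137749] [ 0.00661964  0.11563537 -0.02507405] [0.62880879 0.14062016 0.1575662 ] 0.42228907158386136
```

```bash
python3 -m inch '[{"claw":-1,"travel":[0,0,-0.001],"turn":-0.02},{"claw":-1,"travel":[0,0,-0.001],"turn":-0.02}]'
python3 -c "
from rig import get_state as g;s=g();print(s['contact_force'],s['moment'],s['position'],s['qpos'][5])"
```

```text
clock: 14.5
position: [0.6288, 0.1406, 0.1574]
ee_rot: [0.0, 0.826, 0.564, 0.0]
contact_force: [-1.9, 0.2, 5.3]
width: 0.0528
gripper_force: 44.2
[-1.89505798  0.1901866   5.29613164] [-0.05197741  0.13420383 -0.06936417] [0.6288337  0.14056711 0.157393  ] 0.48515947361391987
```

```bash
python3 -m inch '[{"claw":-1,"travel":[0,0,-0.001],"turn":-0.02},{"claw":-1,"travel":[0,0,-0.001],"turn":-0.02}]'
python3 -c "
from rig import get_state as g;s=g();print(s['contact_force'],s['moment'],s['position'],s['qpos'][5])"
```

```text
clock: 14.7
position: [0.6288, 0.1405, 0.1572]
ee_rot: [0.0, 0.843, 0.537, 0.0]
contact_force: [-1.3, -0.6, 4.8]
width: 0.0526
gripper_force: 44.3
[-1.33920758 -0.64909072  4.75642117] [-0.07123112  0.1409236  -0.04363785] [0.62879359 0.14053054 0.15724465] 0.5484302996405052
```

```bash
python3 -m inch '[{"claw":-1,"travel":[0,0,0.004],"turn":0},{"claw":-1,"travel":[0,0,0.004],"turn":0}]'
python3 -c "
from rig import get_state as g;s=g();print(s['contact_force'],s['moment'],s['position'],s['qpos'][5])"
python3 -m inch '[{"claw":1,"travel":[0,0,0],"turn":0},{"claw":1,"travel":[0,0,0],"turn":0},{"claw":1,"travel":[0,0,0],"turn":0},{"claw":1,"travel":[0,0,0.1],"turn":0},{"claw":1,"travel":[0,0,0.25],"turn":0}]'
python3 -m inch '[{"claw":1,"travel":[0,0,0.25],"turn":0},{"claw":1,"travel":[0,0,0.5],"turn":0},{"claw":1,"travel":[-0.25,0,0.5],"turn":0},{"claw":1,"travel":[-0.5,0,0.5],"turn":0},{"claw":1,"travel":[-0.75,0,0.5],"turn":0}]'
python3 -m inch '[{"claw":1,"travel":[-0.25,0,0],"turn":0},{"claw":1,"travel":[-0.5,0,0],"turn":0},{"claw":1,"travel":[-0.5,0,0],"turn":0}]'
python3 - <<'E'
from h import *
t=shot("top","t3.png");s=shot("side","s3.png")
r=lambda a:cv2.resize(a,None,fx=4,fy=4,interpolation=cv2.INTER_CUBIC)
cv2.imwrite('pics/c3.png',np.hstack([r(t[80:200,200:300]),r(s[170:290,150:250])]))
a=np.linspace(0,2*np.pi,90)
for n in("top","side"):
  for z in(.1326,.1335,.1345): 
    P=np.array([proj(n,[.6283+.0272*np.cos(q),.1406+.0272*np.sin(q),zz]) for q in a for zz in(z,z+.026)]);T=P[1::2];print(n,z,P.min(0),P.max(0),T.mean(0))
E
```

```text
clock: 14.9
position: [0.6288, 0.1405, 0.1574]
ee_rot: [0.0, 0.844, 0.537, 0.0]
contact_force: [-0.1, -0.6, 2.3]
width: 0.0528
gripper_force: 44.0
[-0.1143235  -0.61935792  2.31533584] [-0.05824677 -0.04074815  0.00523824] [0.62882368 0.14054539 0.157363  ] 0.5498010310424708
clock: 15.4
position: [0.6273, 0.1404, 0.2058]
ee_rot: [-0.001, 0.844, 0.536, -0.002]
contact_force: [-0.0, 0.7, 0.4]
width: 0.0853
gripper_force: 0.0
clock: 15.9
position: [0.4773, 0.1405, 0.3078]
ee_rot: [0.0, 0.844, 0.536, 0.0]
contact_force: [-0.9, -0.5, 0.7]
width: 0.0855
gripper_force: 0.0
clock: 16.2
position: [0.3717, 0.1403, 0.3076]
ee_rot: [-0.001, 0.844, 0.536, -0.002]
contact_force: [0.5, 0.2, 0.8]
width: 0.0851
gripper_force: 0.0
top 0.1326 [236.27611678 119.84961134] [264.66587384 148.81774117] [249.48556291 132.50721869]
top 0.1335 [236.18000892 119.70721891] [264.5995475  148.70596656] [249.40243247 132.3767038 ]
top 0.1345 [236.07299991 119.54867674] [264.52570206 148.58151972] [249.30987276 132.231385  ]
side 0.1326 [185.97729874 202.33205386] [222.58380816 237.09738486] [203.04274054 214.00647658]
side 0.1335 [185.85981443 201.94389675] [222.50607772 236.73009548] [202.94290249 213.61760365]
side 0.1345 [185.72900178 201.5117385 ] [222.41953638 236.32114161] [202.83173945 213.18462039]
```

View pics/c3.png

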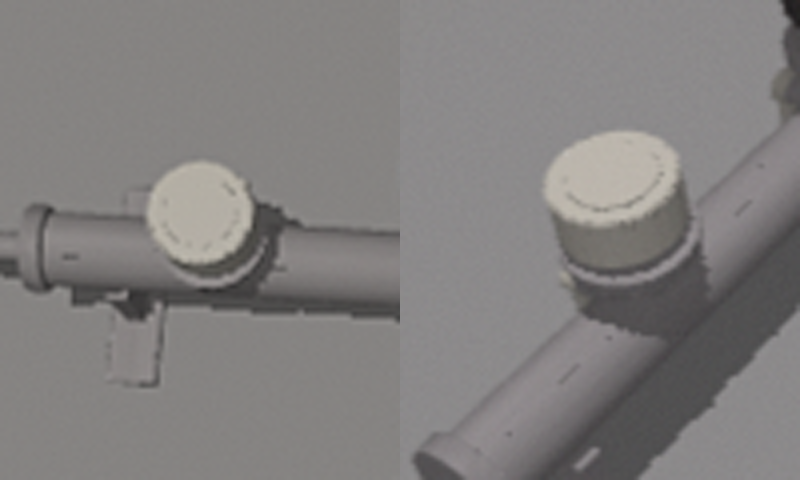

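The crops show the cap seated level on the neck (top-view centre at full-image (250,133)), and the pixels match the fully home height. The robot is clear of everything.

```bash
python3 -c "
from rig import ticket; print(ticket.sign_off())"
```

```text
the job is handed in; nothing more can be done
None
```

The white cap is on the open neck, backed up to the thread start, dropped in and screwed clockwise home to an estimated 15–20° of seal squeeze. It is released and sits level in the last pictures; I handed the job in at about 16 s and do not know the verdict.

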